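# Tip the petri dishes out of the red tilt tray

### The arm

A 7-joint arm with a two-finger parallel gripper is mounted at the origin on a cart in front of the work surface, level with it; the furniture and walls round the work are solid. World frame = base frame: x ahead of the robot, y to its left, z up, the work surface at z = 0. Lengths are in m, angles in rad, forces in N, time in s.
With the tool pointing down it reaches from about 0.425 to 0.925 m from the base axis. Payload 6.8 kg.
Tool frame: the origin (TCP) lies on the centre line of the jaws, within the pads' length; the fingertips stand 19 mm ahead of it and the grasp point (between the pads) is the TCP (bot.tcp_to_tips is the distance from the TCP to the fingertips, in m); x points along the fingers, y is the direction in which the jaws open and shut, and the axes are right-handed (so a half turn about x gives the same grasp; the last joint's range is limited). The gripper opens to 85 mm and grips with 20 to 120 N. Pads are 22 mm wide; open, the fingers measure 114 mm over their backs; the gripper's body (76 mm by 85 mm) begins 54 mm behind the grasp point. The pads swing forward as they close: fully open they stand 13 mm farther back than shut.
Start: joints at [-1.433, 0.477, 0.022, 1.555, -0.011, 1.109, -0.083], TCP at [0.164, 0.655, 0.25] pointing down, gripper open.
Joint ranges: [-2.96, 2.96], [-0.34, 2.1], [-1.41, 1.46], [0.24, 2.44], [-1.37, 4.51], [0.17, 1.92], [-2.96, 2.96]. Speed limits (rad/s): [2.39, 2.39, 3.14, 3.14, 3.14, 3.14, 3.14].

### API

Orientations are given as a unit quaternion [w, x, y, z].
In Python, from station import status, eyes, bot gives the robot as it stands.
- The arm moves only by the tool apply_moves, never from a script. Its arguments are lists of equal length, an entry for each row: "travel": the shift along the tool's x, y, z in cm, a list of three; "turn": the turn, a rotation vector about the tool's x, y, z in rad, a list of three; "grip": the closure, from 0 (fully open) to 1 (shut). In form: {"travel": [[tx, ty, tz], ...], "turn": [[wx, wy, wz], ...], "grip": [grip, ...]}. A call has 1 to 8 rows; each row shifts and turns the pose as measured when the row begins, along the tool's axes as they then stand; what a row does not reach is not made up. A row lasts 1/12 s, in which the tool goes at most 41.7 mm and 7.16 degrees, less where a joint would pass 70% of its speed; a pose out of reach is approached as far as the arm can. A call is refused whole if a number of a shift passes 4.17 or a number of a turn 0.125, either way. A call with a gripper value outside its range is refused whole. The fingers move at their own pace and stop on an object; "newtons" is the grip in N (left out, the last holds). Time passes only in rows, so rows that do not move let the fingers close. It gives the time, the measured TCP pose, the force and the opening at its end, in the units of the state.
- status.get_obs(): the state, without advancing time (a new reading comes with each control period).
- eyes.read_camera(name): name is "scene" or "top" or "wrist"; returns the picture (400x640x3 uint8, red, green, blue); there is no depth.
- eyes.calibration(name): a dict with "intrinsics" (3x3 intrinsics, pixels), "xyz" and "attitude" of the camera in the world; the wrist camera has in their place "T_tool_cam" (4x4, takes a point from camera to tool coordinates, whose origin is the TCP and whose axes are the tool frame's). Camera axes: x right, y down, z forward; pixel columns grow to the right and rows downward; lengths in m; the calibration is good to about 2 mm. A picture is of the moment at which its call begins: read the wrist's pose just before it. calibration takes no time and is no camera call.
- bot.hand_in(): hands the job in, once; it reports no verdict.
Trained networks look in the newest picture that a camera, given by its name, has taken for a name from the list of things; names that differ only in an ending like _2 or _b are one class to them, and where a whole thing is asked for, a point or a joint stands for the part that bears it (a point fixed in the world has none). Each returns a list of dicts, best first, with "score" (0 to 1); they miss things now and then, are a little off and sometimes report something else, mostly with a low value. They report only what shows in the picture. A call takes as long as a camera call.
- eyes.masks_of(thing, camera): "region" (400x640 bool, what is visible of it) and "rect" ([left, top, right, bottom] in pixels, round what is visible of it).
The state is a dict: "t": time; "q": joint angles; "joint_vel": joint speeds; "joint_torque": joint torques, N m; "eef_pos": TCP position; "tool_rot": TCP orientation; "contact_force": force on the tool from outside, world axes, zero at the start; "torque": the same for the moment, N m; "gripper_width": opening from 0.0 (shut) to 1.0 (fully open).
Only numpy, scipy, OpenCV 4.12 (cv2) and the standard library are available. Lean on these libraries where they do the work, as an engineer would, in place of code of your own. Each camera call takes 0.05 s, during which the arm holds its last target. There are 200 camera calls.

### The job

Two hinged tilt trays with petri dishes stand on the left bench. Lift the red tray by its black handle until both of its dishes have slid into the bin behind it, then lower the tray gently all the way down and let go. Leave the blue tray alone.

Things in the scene. Friction and masses are not known exactly. Their poses are not given: they have to be found in the camera images.
- red_tray (a joint): tilt angle of the red tray about its level hinge, rad: 0 = lying flat on its rest, grows as the handle is lifted, stop at 1.2. 0.95 rad empties it whatever the friction. The tray is 134 mm long, 78 mm wide, open at the hinge end. The hinge moves easily and does not hold: let go, the tray falls; at the handle it weighs about 2 N.
- red_grip (a point): centre of the red tray's black handle: a level barrel 26 mm long, 18 mm thick, on a 14 mm wide arm at mid free edge, 32 mm clear of the tray wall, 105 mm above the bench when flat. Pinch it end to end (along y) from above; it pivots between the fingers. Turns with the tray: y along barrel and hinge, x towards the hinge, which lies 175 mm along +x and 5 mm along -z from here.
- red_bin (a point): centre of the inner floor of the grey open bin behind the red tray, fixed to the tray's stand, 5 mm above the bench; x points level away from the tray, square to the hinge, z up. Bin: 100 mm (x) by 82 mm (y) inside, its walls 113 mm high; the hinge line lies at x = -54.5 mm, z = +95 mm in this frame.
- dish_1_c (a point): centre (half-way up, 7 mm above its underside) of the loose round clear-lidded petri dish lying in the half nearer the hinge of the red tray at the start; 60 mm across, 14 mm high, about 30 g; it slides on the tray floor by its own weight once the tray is tilted more than about 25 to 36 degrees (0.45 to 0.63 rad)
- dish_2_c (a point): centre (half-way up, 7 mm above its underside) of the loose round clear-lidded petri dish lying in the half nearer the handle of the red tray at the start; 60 mm across, 14 mm high, about 30 g; it slides on the tray floor by its own weight once the tray is tilted more than about 25 to 36 degrees (0.45 to 0.63 rad)
- blue_tray (a joint): tilt angle of the blue tray, a twin of the red one on a stand of its own to the left or right of it, with two dishes in it; 0 = flat. It is to stay down. (Round about: on the right bench, between the robot's start and the trays, tube racks on shakers stand up to 0.25 m above the bench; pass over them.)

How it is judged:
On the way:
1. both dishes have slid into the bin while the red tray is lifted (more than 0.35 rad) (x of dish_1_c in the frame of red_bin between -0.05 and 0.05 m and y of dish_1_c in the frame of red_bin between -0.042 and 0.042 m and z of dish_1_c in the frame of red_bin between -0.01 and 0.095 m and x of dish_2_c in the frame of red_bin between -0.05 and 0.05 m and y of dish_2_c in the frame of red_bin between -0.042 and 0.042 m and z of dish_2_c in the frame of red_bin between -0.01 and 0.095 m and value of joint red_tray above 0.35 rad), for 0.1 s.
At the end, for the whole second after the job is handed in: the red tray lies flat again (within 0.06 rad, about 10 mm at the handle), the centres of both of its dishes are within the bin's walls and below the hinge line (95 mm above the bin's floor) (x of dish_1_c in the frame of red_bin between -0.05 and 0.05 m and y of dish_1_c in the frame of red_bin between -0.042 and 0.042 m and z of dish_1_c in the frame of red_bin between -0.01 and 0.095 m and x of dish_2_c in the frame of red_bin between -0.05 and 0.05 m and y of dish_2_c in the frame of red_bin between -0.042 and 0.042 m and z of dish_2_c in the frame of red_bin between -0.01 and 0.095 m and value of joint red_tray below 0.06 rad); the robot touches nothing.
It fails at once if the red tray is dropped or slammed (falls faster than 2.5 rad/s, about 0.45 m/s at the handle) (velocity of joint red_tray below -2.5 rad/s).
It fails at once if the blue tray is lifted (more than 0.1 rad) (value of joint blue_tray above 0.1 rad).
It also fails if it takes over 48 s, if anything falls off the work surface, if the arm or the gripper's body presses on something with over 40 N, if the wrist force passes 120 N, or if a joint passes its speed limit or range.

## Working session

There is one attempt and no reset: what is moved stays moved. The work goes in short steps, Python scripts to look and compute and a tool call to move; the robot and the scene stay as the last step left them, time stands still between calls to the robot, and variables do not carry over. Pictures are saved under pics/ and viewed, about 8 in all and at most 12, crops included, and the job is handed in when it is done.

Besides the shell and the picture viewer there is one more tool, called after "Request:" in YAML: its name, and indented under it one key for each argument. apply_moves: Moves the arm, as the interface text tells. Its arguments: {"type":"object","properties":{"travel":{"type":"array"},"turn":{"type":"array"},"grip":{"type":"array"},"newtons":{"type":"number"}},"required":["travel","turn","grip"]}

```bash
mkdir -p pics; ls; python3 - <<'E'
from station import status, eyes, bot
import cv2,numpy as np
o=status.get_obs(); print({k:np.round(v,3).tolist() for k,v in o.items()})
ims=[]
for c in("top","scene"):
    im=eyes.read_camera(c); k=eyes.calibration(c); print(c,{a:np.round(b,4).tolist() for a,b in k.items()})
    for n in("red_tray","red_grip","blue_tray","dish_1_c"):
        for d in eyes.masks_of(n,c)[:4]: 
            ys,xs=np.nonzero(d["region"]); print(c,n,round(d["score"],2),np.round(d["rect"]).tolist(),xs.mean().round(1),ys.mean().round(1))
    cv2.imwrite(f"pics/{c}0.png",im[...,::-1])
E
```

```text
pics
{'t': 0.0, 'q': [-1.433, 0.478, 0.022, 1.556, -0.012, 1.109, -0.083], 'joint_vel': [-0.001, 0.0, 0.001, -0.0, 0.001, -0.001, 0.001], 'joint_torque': [-0.002, -59.641, 1.607, -28.121, 0.012, 0.009, -0.0], 'eef_pos': [0.164, 0.654, 0.249], 'tool_rot': [0.702, 0.086, 0.702, -0.087], 'contact_force': [-0.435, 0.325, -0.279], 'torque': [0.046, -0.024, -0.013], 'gripper_width': 0.999}
top {'intrinsics': [[490.258, 0.0, 317.174], [0.0, 490.258, 193.7874], [0.0, 0.0, 1.0]], 'xyz': [0.3727, 0.2991, 0.9774], 'attitude': [0.0755, -0.6856, 0.7195, -0.0814]}
top red_tray 0.61 [326.0, 160.0, 383.0, 259.0] 355.8 208.9
top blue_tray 0.57 [258.0, 176.0, 318.0, 279.0] 290.1 226.2
top dish_1_c 0.76 [337.0, 166.0, 370.0, 196.0] 351.7 180.0
scene {'intrinsics': [[465.1925, 0.0, 317.7583], [0.0, 465.1925, 197.6301], [0.0, 0.0, 1.0]], 'xyz': [0.2128, -0.1857, 0.6914], 'attitude': [-0.3663, 0.8793, -0.2779, 0.1243]}
scene red_tray 0.63 [282.0, 186.0, 384.0, 266.0] 328.8 231.9
scene red_grip 0.95 [284.0, 188.0, 381.0, 270.0] 328.3 231.8
scene blue_tray 0.76 [236.0, 158.0, 329.0, 230.0] 275.9 198.4
scene dish_1_c 0.63 [335.0, 198.0, 371.0, 228.0] 353.8 213.6
```

View pics/top0.png

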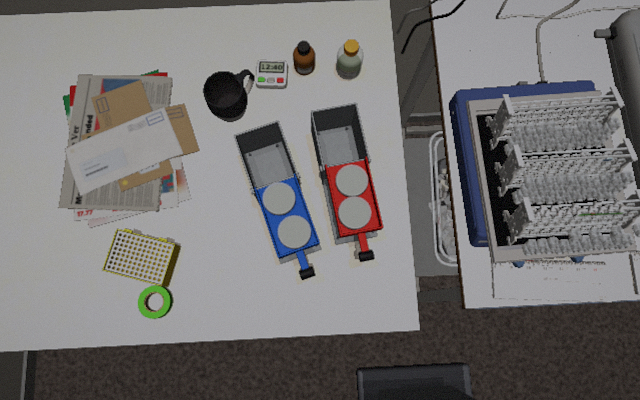

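View pics/scene0.png

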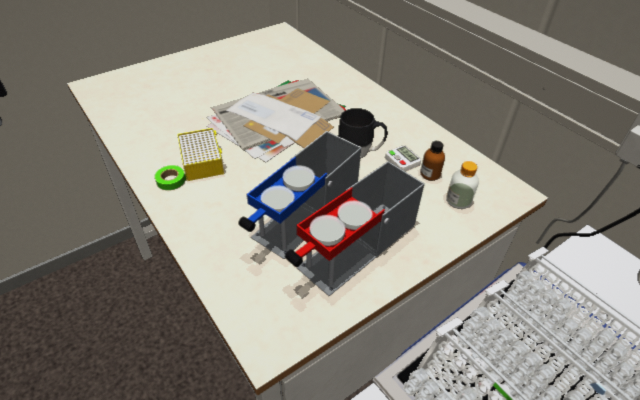

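```bash
cat > h.py <<'E'
import numpy as np
from scipy.spatial.transform import Rotation as R
from station import status, eyes, bot
def rot(q): return R.from_quat(np.roll(q,-1)).as_matrix()
def cam(c,obs=None):
    k=eyes.calibration(c)
    if c=="wrist":
        T=np.array(k["T_tool_cam"]); M=rot(obs["tool_rot"])
        return np.array(k["intrinsics"]),M@T[:3,:3],M@T[:3,3]+obs["eef_pos"]
    return np.array(k["intrinsics"]),rot(k["attitude"]),np.array(k["xyz"])
def pix2w(C,uv,z):
    K,M,p=C; d=M@np.linalg.solve(K,[*uv,1]); return p+d*(z-p[2])/d[2]
def w2pix(C,w):
    K,M,p=C; c=K@(M.T@(np.array(w)-p)); return c[:2]/c[2]
E
python3 - <<'E'
from h import *
o=status.get_obs()
for c,pts in(("top",{"grip":(366,255,.105),"d1":(352,180,.117),"d2":(355,212,.117),"bgrip":(307,271,.105)}),("scene",{"grip":(296,256,.105),"d1":(354.5,213,.117),"d2":(327.5,231,.117),"bgrip":(247,224,.105)})):
    C=cam(c); print(c,C[1].round(2).tolist(), "tcp",w2pix(C,o["eef_pos"]),"base",w2pix(C,[0,0,0]))
    for n,(u,v,z) in pts.items(): print(n,pix2w(C,(u,v),z).round(4))
print(rot(o["tool_rot"]).round(2))
k=eyes.calibration("wrist"); print(np.round(k["T_tool_cam"],3),np.round(k["intrinsics"],1).tolist())
E
```

```text
top [[-0.05, -0.97, 0.22], [-1.0, 0.05, -0.01], [0.0, -0.22, -0.98]] tcp [ 58.60408794 476.85713301] base [493.00391853 510.19375224]
grip [0.4543 0.2058 0.105 ]
d1 [0.5896 0.2228 0.117 ]
d2 [0.5305 0.2213 0.117 ]
bgrip [0.4313 0.3116 0.105 ]
scene [[0.81, -0.4, 0.42], [-0.58, -0.58, 0.58], [0.02, -0.71, -0.7]] tcp [ -3.72186206 106.57238568] base [ 47.35995845 634.26351685]
grip [0.4606 0.2071 0.105 ]
d1 [0.5889 0.2197 0.117 ]
d2 [0.5268 0.213  0.117 ]
bgrip [0.4303 0.3117 0.105 ]
[[-0.    0.24  0.97]
 [-0.    0.97 -0.24]
 [-1.   -0.   -0.  ]]
[[ 0.    -0.295  0.955 -0.125]
 [ 1.    -0.    -0.    -0.001]
 [ 0.     0.955  0.295 -0.076]
 [ 0.     0.     0.     1.   ]] [[318.9, 0.0, 324.8], [0.0, 318.9, 198.1], [0.0, 0.0, 1.0]]
```

Request:
apply_moves:
  travel:
    - [0,-2.6,2.8]
    - [0,-2.6,2.8]
    - [0,-2.6,2.8]
    - [0,-2.6,2.8]
    - [0,-2.6,2.8]
    - [0,-2.6,2.8]
    - [0,-2.6,2.8]
    - [0,-2.6,2.8]
  turn:
    - [0,0,0]
    - [0,0,0]
    - [0,0,0]
    - [0,0,0]
    - [0,0,0]
    - [0,0,0]
    - [0,0,0]
    - [0,0,0]
  grip: [0,0,0,0,0,0,0,0]

```text
t: 1.17
eef_pos: [0.3294, 0.3977, 0.2482]
tool_rot: [0.701, 0.083, 0.704, -0.078]
contact_force: [0.9, 0.4, 0.1]
gripper_width: 0.997
```

Request:
apply_moves:
  travel:
    - [0,-2.6,2.8]
    - [0,-2.6,2.8]
    - [0,-2.6,2.8]
    - [0,-2.6,2.8]
    - [0,-2.6,2.8]
    - [0,-2.0,2.0]
    - [0,0,0]
    - [0,0,0]
  turn:
    - [0,0,0]
    - [0,0,0]
    - [0,0,0]
    - [0,0,0]
    - [0,0,0]
    - [0,0,0]
    - [-0.12,0,0]
    - [-0.12,0,0]
  grip: [0,0,0,0,0,0,0,0]

```text
t: 1.83
eef_pos: [0.4612, 0.1956, 0.2495]
tool_rot: [0.708, 0.002, 0.706, 0.004]
contact_force: [-1.4, 0.4, 0.2]
gripper_width: 1.002
```

```bash
python3 - <<'E'
from h import *
import cv2
o=status.get_obs(); print(o["eef_pos"],rot(o["tool_rot"]).round(3),np.round(o["q"],2))
im=eyes.read_camera("wrist"); cv2.imwrite("pics/w1.png",im[...,::-1])
C=cam("wrist",o)
for n in("red_grip","red_tray","dish_1_c"):
    for d in eyes.masks_of(n,"wrist")[:4]:
        ys,xs=np.nonzero(d["region"]); print(n,round(d["score"],2),np.round(d["rect"]).tolist(),xs.mean().round(1),ys.mean().round(1))
print(w2pix(C,[.457,.206,.105]))
E
```

```text
[0.46124042 0.19559749 0.24947411] [[ 0.003 -0.003  1.   ]
 [ 0.009  1.     0.003]
 [-1.     0.009  0.003]] [-0.73  0.19  0.23  1.98 -0.06  0.97  1.11]
red_grip 0.58 [300.0, 174.0, 404.0, 361.0] 346.8 258.4
dish_1_c 0.64 [326.0, 290.0, 382.0, 349.0] 351.2 320.1
dish_1_c 0.27 [298.0, 173.0, 402.0, 358.0] 347.4 258.9
[335.94723605 184.79408347]
```

View pics/w1.png

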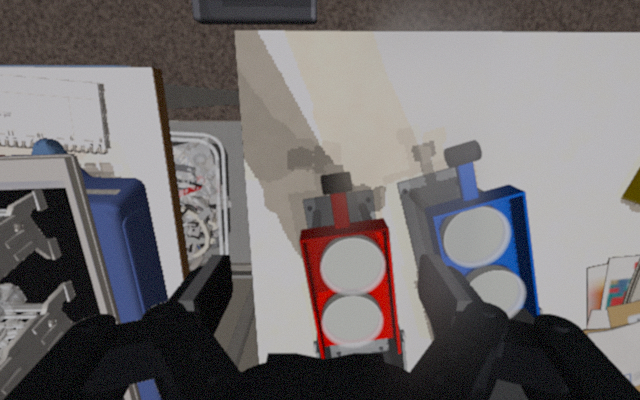

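```bash
python3 - <<'E'
from h import *
o=status.get_obs();C=cam("wrist",o)
P=lambda u,v,z:pix2w(C,(u,v),z)
for n,u,v,z in(("gripT",336.5,182,.114),("grip",336.5,184,.105),("cL",301,233,.12),("cR",387,223,.12),("hL",322,357,.12),("hR",402,355,.12),("d1",351,320,.117),("d2",353,264,.117),("bl",322,184,.105),("br",351,181,.105)): print(n,P(u,v,z).round(4))
a=P(301,233,.12);b=P(387,223,.12);m=(a+b)/2-P(336.5,184,.105); print("yaw edge",np.arctan2(-(b-a)[0],(b-a)[1]),np.hypot(*(b-a)[:2]),"yaw axis",np.arctan2(m[1],m[0]))
Ct=cam("top"); s=pix2w(Ct,(366,255),.105)
for uv in((354,160),(348.5,162)): e=pix2w(Ct,uv,.11)-s; print("top",e,np.arctan2(e[1],e[0]))
E
python3 - <<'E'
import cv2
im=cv2.imread("pics/top0.png")[95:270,230:400]; cv2.imwrite("pics/c.png",cv2.resize(im,None,fx=3.4,fy=3.4,interpolation=cv2.INTER_CUBIC))
E
```

```text
gripT [0.451  0.2082 0.114 ]
grip [0.4551 0.2087 0.105 ]
cL [0.4947 0.1776 0.12  ]
cR [0.486  0.2515 0.12  ]
hL [0.6278 0.195  0.12  ]
hR [0.6262 0.2741 0.12  ]
d1 [0.5869 0.2231 0.117 ]
d2 [0.5267 0.2236 0.117 ]
bl [0.4551 0.196  0.105 ]
br [0.4525 0.2213 0.105 ]
yaw edge 0.11823051254459906 0.07441089712974369 yaw axis 0.1669466113438547
top [0.1748001  0.01033378 0.005     ] 0.059048989112780094
top [0.17145418 0.02070158 0.005     ] 0.12015952421068919
```

View pics/c.png

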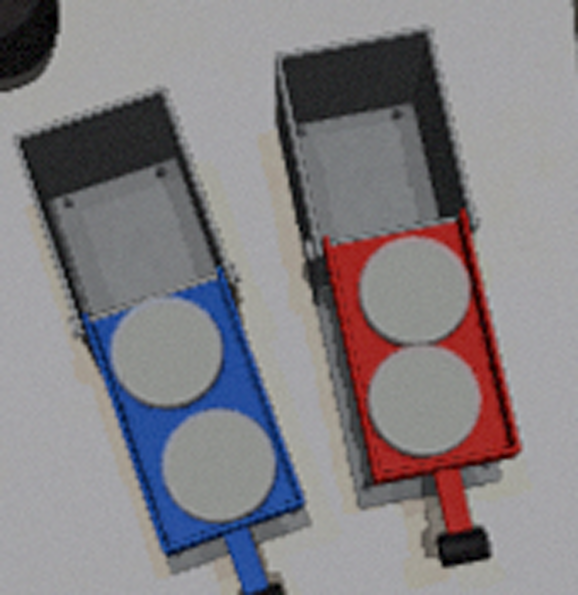

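Request:
apply_moves:
  travel:
    - [0,1.2,-0.5]
    - [2,0,0]
    - [2.5,0,0]
    - [2.5,0,0]
    - [0,0,0]
    - [0,0,0]
  turn:
    - [-0.11,0,0]
    - [0,0,0]
    - [0,0,0]
    - [0,0,0]
    - [0,0,0]
    - [0,0,0]
  grip: [0.4,0.4,0.4,0.4,0.4,0.4]
  newtons: 40

```text
t: 2.53
eef_pos: [0.4544, 0.2175, 0.1794]
tool_rot: [0.709, -0.031, 0.704, 0.041]
contact_force: [0.7, 0.8, -0.0]
gripper_width: 0.6
```

```bash
python3 - <<'E'
from h import *
import cv2
o=status.get_obs(); print(o["eef_pos"],rot(o["tool_rot"]).round(3),o["gripper_width"])
im=eyes.read_camera("wrist"); cv2.imwrite("pics/w2.png",im[...,::-1])
C=cam("wrist",o)
print(w2pix(C,[.456,.208,.105]),w2pix(C,o["eef_pos"]))
E
```

```text
[0.45437002 0.21750781 0.17941548] [[ 0.006 -0.103  0.995]
 [ 0.014  0.995  0.103]
 [-1.     0.014  0.007]] 0.600060915735917
[309.70231356 218.69592442] [325.95756703 278.15480535]
```

View pics/w2.png

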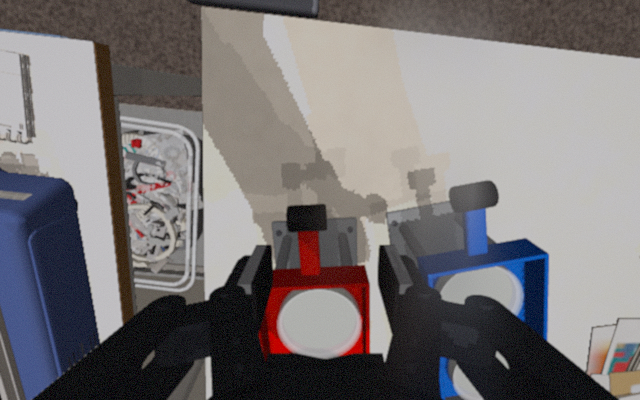

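Request:
apply_moves:
  travel:
    - [0,-1.2,0]
    - [2.5,0,0]
    - [2.5,0,0]
    - [2.0,0,0]
    - [0.3,0,0]
  turn:
    - [0,0,0]
    - [0,0,0]
    - [0,0,0]
    - [0,0,0]
    - [0,0,0]
  grip: [0.4,0.4,0.4,0.4,0.4]

```text
t: 3.0
eef_pos: [0.4619, 0.2069, 0.1128]
tool_rot: [0.713, -0.028, 0.699, 0.043]
contact_force: [-0.9, 0.2, -0.5]
gripper_width: 0.598
```

```bash
python3 - <<'E'
from h import *
import cv2
o=status.get_obs(); print(o["eef_pos"],o["gripper_width"],o["contact_force"])
im=eyes.read_camera("wrist"); cv2.imwrite("pics/w3.png",im[...,::-1])
E
```

```text
[0.46194087 0.20691932 0.1127762 ] 0.5982373600362957 [-0.86645886  0.21788497 -0.51600532]
```

View pics/w3.png

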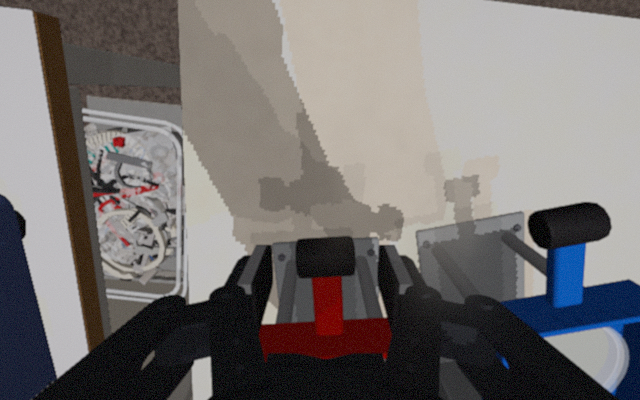

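```bash
python3 - <<'E'
from h import *
o=status.get_obs();C=cam("wrist",o);print(w2pix(C,[.456,.2065,.105]),pix2w(C,(326,257),.105),rot(o["tool_rot"]).round(3),np.round(o["q"],2))
E
```

```text
[326.01010713 255.60819924] [0.45672204 0.20656819 0.105     ] [[ 0.02  -0.1    0.995]
 [ 0.022  0.995  0.099]
 [-1.     0.02   0.022]] [-0.69  0.38  0.18  2.1  -0.13  0.64  1.25]
```

Request:
apply_moves:
  travel:
    - [0.7,0,-0.55]
    - [0,0,0]
    - [0,0,0]
    - [0,0,0]
    - [0,0,0]
    - [0,0,0]
  turn:
    - [0,0.02,-0.02]
    - [0,0,0]
    - [0,0,0]
    - [0,0,0]
    - [0,0,0]
    - [0,0,0]
  grip: [0.4,0.5,0.6,0.8,1,1]
  newtons: 40

```text
t: 3.55
eef_pos: [0.4592, 0.207, 0.1116]
tool_rot: [0.708, -0.035, 0.704, 0.036]
contact_force: [0.4, -0.2, -2.0]
gripper_width: 0.297
```

Request:
apply_moves:
  travel:
    - [-0.5,0,0.0]
    - [-0.8,0,0.05]
    - [-0.8,0,0.1]
    - [-0.8,0,0.15]
    - [-0.8,0,0.2]
    - [-0.8,0,0.25]
    - [-0.8,0,0.3]
    - [-0.8,0,0.32]
  turn:
    - [0,0,0]
    - [0,0,0]
    - [0,0,0]
    - [0,0,0]
    - [0,0,0]
    - [0,0,0]
    - [0,0,0]
    - [0,0,0]
  grip: [1,1,1,1,1,1,1,1]

```text
t: 4.22
eef_pos: [0.4764, 0.2095, 0.1798]
tool_rot: [0.711, -0.034, 0.701, 0.037]
contact_force: [6.9, 1.7, -6.3]
gripper_width: 0.293
```

```bash
python3 - <<'E'
from h import *
import cv2
o=status.get_obs(); print(o["eef_pos"],o["gripper_width"],o["contact_force"],rot(o["tool_rot"]).round(3))
im=eyes.read_camera("scene"); cv2.imwrite("pics/s3.png",cv2.resize(im[130:330,180:480,::-1],None,fx=2,fy=2))
E
```

```text
[0.47637604 0.20953211 0.17980206] 0.29330313213764997 [ 6.93998325  1.74326397 -6.27479428] [[ 0.014 -0.101  0.995]
 [ 0.004  0.995  0.101]
 [-1.     0.003  0.014]]
```

View pics/s3.png

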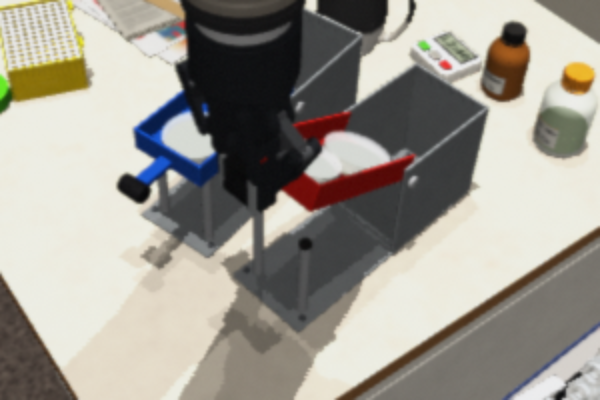

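Request:
apply_moves:
  travel:
    - [-0.73,0,0.36]
    - [-0.71,0,0.39]
    - [-0.69,0,0.42]
    - [-0.66,0,0.45]
    - [-0.63,0,0.48]
    - [-0.6,0,0.51]
    - [-0.58,0,0.54]
    - [-0.55,0,0.56]
  turn:
    - [0,0,0]
    - [0,0,0]
    - [0,0,0]
    - [0,0,0]
    - [0,0,0]
    - [0,0,0]
    - [0,0,0]
    - [0,0,0]
  grip: [1,1,1,1,1,1,1,1]

```text
t: 4.93
eef_pos: [0.5149, 0.2154, 0.2342]
tool_rot: [0.712, -0.034, 0.701, 0.038]
contact_force: [4.2, 2.6, -9.9]
gripper_width: 0.292
```

Request:
apply_moves:
  travel:
    - [-0.5,0,0.55]
    - [-0.48,0,0.57]
    - [-0.45,0,0.58]
    - [-0.42,0,0.6]
    - [-0.4,0,0.61]
    - [0,0,0]
    - [0,0,0]
    - [0,0,0]
  turn:
    - [0,0,0]
    - [0,0,0]
    - [0,0,0]
    - [0,0,0]
    - [0,0,0]
    - [0,0,0]
    - [0,0,0]
    - [0,0,0]
  grip: [1,1,1,1,1,1,1,1]

```text
t: 5.6
eef_pos: [0.5427, 0.2196, 0.2557]
tool_rot: [0.708, -0.035, 0.704, 0.038]
contact_force: [1.8, 2.7, -6.7]
gripper_width: 0.295
```

```bash
python3 - <<'E'
from h import *
import cv2
o=status.get_obs(); print(o["eef_pos"],o["gripper_width"],o["contact_force"],rot(o["tool_rot"]).round(3))
a=eyes.read_camera("scene")[130:330,180:480];b=eyes.read_camera("top")[80:280,230:420]
cv2.imwrite("pics/s4.png",cv2.resize(np.hstack([a,b])[...,::-1],None,fx=1.6,fy=1.6))
for c in("scene","top"):
    for d in eyes.masks_of("dish_1_c",c): print(c,round(d["score"],2),np.round(d["rect"]))
E
```

```text
[0.5427239  0.21955163 0.25571281] 0.29498991548610154 [ 1.79889244  2.66519137 -6.72375388] [[ 0.005 -0.104  0.995]
 [ 0.005  0.995  0.104]
 [-1.     0.004  0.005]]
scene 0.32 [296. 159. 421. 296.]
top 0.49 [328. 127. 348. 140.]
top 0.18 [323. 155. 366. 200.]
```

View pics/s4.png

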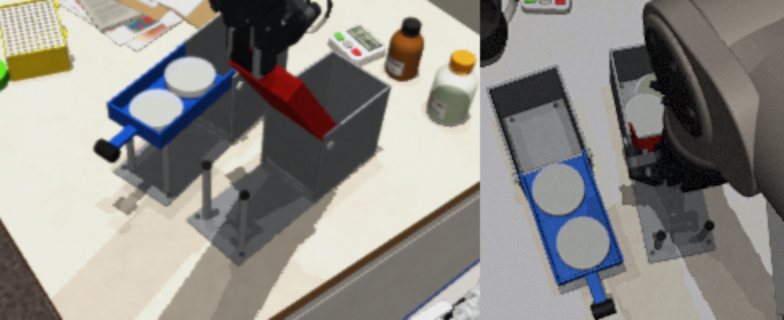

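Request:
apply_moves:
  travel:
    - [-0.35,0,0.6]
    - [-0.35,0,0.65]
    - [0,0,0]
    - [0,0,0]
    - [0,0,0]
    - [0,0,0]
  turn:
    - [0,0,0]
    - [0,0,0]
    - [0,0,0]
    - [0,0,0]
    - [0,0,0]
    - [0,0,0]
  grip: [1,1,1,1,1,1]

```text
t: 6.3
eef_pos: [0.5552, 0.2214, 0.2628]
tool_rot: [0.707, -0.035, 0.705, 0.039]
contact_force: [-0.0, 3.0, -8.8]
gripper_width: 0.296
```

```bash
python3 - <<'E'
from h import *
import cv2
o=status.get_obs(); print(o["eef_pos"],o["gripper_width"],o["contact_force"])
b=eyes.read_camera("top")[90:200,290:400]
cv2.imwrite("pics/s5.png",cv2.resize(b[...,::-1],None,fx=5,fy=5,interpolation=cv2.INTER_CUBIC))
E
```

```text
[0.55523311 0.22139191 0.2627641 ] 0.2958438532348225 [-0.03503987  3.0177435  -8.77102997]
```

View pics/s5.png

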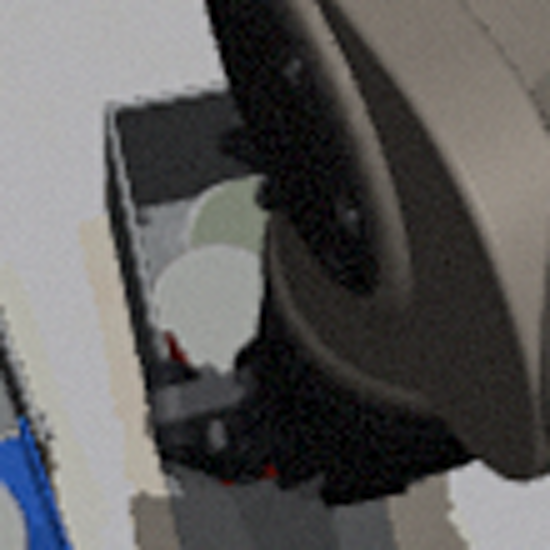

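```bash
python3 - <<'E'
from h import *
import cv2
o=status.get_obs()
im=eyes.read_camera("top").copy(); w=eyes.read_camera("wrist")
C=cam("top"); yaw=.12; A=R.from_euler("z",yaw).as_matrix(); B=np.array([.457,.2065,.005])+A@[.2295,0,0]
big=cv2.resize(im[90:200,290:400],None,fx=5,fy=5,interpolation=cv2.INTER_CUBIC)
t=np.linspace(0,6.3,60)
def ring(c,tilt,col):
    M=R.from_euler("y",tilt).as_matrix(); P=[B+A@(np.array(c)+M@[.03*np.cos(a),.03*np.sin(a),.007]) for a in t]
    q=np.array([(w2pix(C,p)-[290,90])*5 for p in P]).astype(np.int32); cv2.polylines(big,[q],True,col,1)
ring([.015,0,.007],0,(255,255,0))      # flat on floor
ring([-.018,0,.021],0,(0,255,255))   # flat, on top of the other
c,s=np.cos(1.1),np.sin(1.1); ring([-.0545-.03*c+.011*s,0,.095+.03*s+.007*c],1.1,(255,0,255)) # still in tray
ring([-.025,0,.035],1.1,(0,255,0)) # leaning in bin
cv2.imwrite("pics/s6.png",np.hstack([big[:400],w[:,200:450]])[...,::-1])
E
```

```text
(no output)
```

View pics/s6.png

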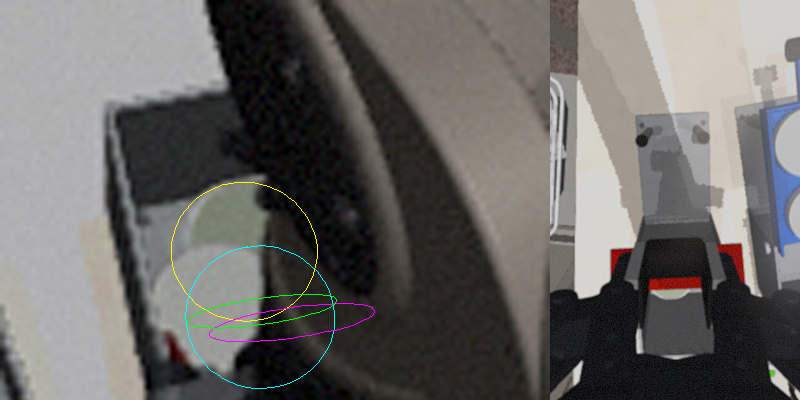

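Request:
apply_moves:
  travel:
    - [0.37,0,-0.7]
    - [0.4,0,-0.68]
    - [0.43,0,-0.66]
    - [0.46,0,-0.64]
    - [0.49,0,-0.62]
    - [0.52,0,-0.59]
    - [0.54,0,-0.57]
    - [0.57,0,-0.55]
  turn:
    - [0,0,0]
    - [0,0,0]
    - [0,0,0]
    - [0,0,0]
    - [0,0,0]
    - [0,0,0]
    - [0,0,0]
    - [0,0,0]
  grip: [1,1,1,1,1,1,1,1]

```text
t: 7.12
eef_pos: [0.5064, 0.2141, 0.2276]
tool_rot: [0.712, -0.034, 0.7, 0.039]
contact_force: [1.0, -0.2, 1.1]
gripper_width: 0.295
```

Request:
apply_moves:
  travel:
    - [0.58,0,-0.52]
    - [0.6,0,-0.5]
    - [0.63,0,-0.47]
    - [0.65,0,-0.44]
    - [0.67,0,-0.41]
    - [0.69,0,-0.38]
    - [0.7,0,-0.35]
    - [0.72,0,-0.32]
  turn:
    - [0,0,0]
    - [0,0,0]
    - [0,0,0]
    - [0,0,0]
    - [0,0,0]
    - [0,0,0]
    - [0,0,0]
    - [0,0,0]
  grip: [1,1,1,1,1,1,1,1]

```text
t: 7.78
eef_pos: [0.4678, 0.2084, 0.1683]
tool_rot: [0.711, -0.035, 0.701, 0.037]
contact_force: [1.0, -1.8, -0.6]
gripper_width: 0.293
```

Request:
apply_moves:
  travel:
    - [0.7,0,-0.17]
    - [0.7,0,-0.16]
    - [0.7,0,-0.14]
    - [0.7,0,-0.11]
    - [0.6,0,-0.08]
    - [0.5,0,-0.05]
    - [0.4,0,-0.03]
    - [0,0,0]
  turn:
    - [0,0,0]
    - [0,0,0]
    - [0,0,0]
    - [0,0,0]
    - [0,0,0]
    - [0,0,0]
    - [0,0,0]
    - [0,0,0]
  grip: [1,1,1,1,1,1,1,1]

```text
t: 8.45
eef_pos: [0.4563, 0.2067, 0.1171]
tool_rot: [0.708, -0.036, 0.704, 0.036]
contact_force: [-2.7, -1.4, 0.0]
gripper_width: 0.293
```

Request:
apply_moves:
  travel:
    - [0.4,0,0.05]
    - [0.35,0,0.05]
    - [0.35,0,0.05]
    - [0.35,0,0]
    - [0,0,0]
  turn:
    - [0,0,0]
    - [0,0,0]
    - [0,0,0]
    - [0,0,0]
    - [0,0,0]
  grip: [1,1,1,1,1]

```text
t: 8.87
eef_pos: [0.4569, 0.2068, 0.1138]
tool_rot: [0.706, -0.034, 0.707, 0.037]
contact_force: [-2.6, -1.8, -1.0]
gripper_width: 0.295
```

Request:
apply_moves:
  travel:
    - [0.6,0,0]
    - [0.6,0,0.1]
    - [0.6,0,0.1]
  turn:
    - [0,0,0]
    - [0,0,0]
    - [0,0,0]
  grip: [1,1,1]

```text
t: 9.12
eef_pos: [0.4602, 0.2072, 0.1068]
tool_rot: [0.706, -0.032, 0.707, 0.038]
contact_force: [-20.2, -10.5, 60.1]
gripper_width: 0.296
```

Request:
apply_moves:
  travel:
    - [-0.3,0,0]
    - [0,0,0]
    - [0,0,0]
    - [0,0,0]
    - [0,0,0]
  turn:
    - [0,0,0]
    - [0,0,0]
    - [0,0,0]
    - [0,0,0]
    - [0,0,0]
  grip: [1,0.4,0.4,0.4,0.4]

```text
t: 9.53
eef_pos: [0.4637, 0.2091, 0.1137]
tool_rot: [0.709, -0.029, 0.704, 0.039]
contact_force: [0.2, 0.0, 0.5]
gripper_width: 0.598
```

Request:
apply_moves:
  travel:
    - [-1.5,0,0]
    - [-2.5,0,0]
    - [-3,0,0]
    - [-3,0,0]
    - [-3,0,-1]
    - [-3,0,-1]
    - [0,0,0]
    - [0,0,0]
  turn:
    - [0,0,0]
    - [0,0,0]
    - [0,0,0]
    - [0,0,0]
    - [0,0,0]
    - [0,0,0]
    - [0,0,0]
    - [0,0,0]
  grip: [0.4,0.4,0.4,0.4,0.4,0.4,0.4,0.4]

```text
t: 10.2
eef_pos: [0.4428, 0.206, 0.2769]
tool_rot: [0.707, -0.029, 0.705, 0.038]
contact_force: [-0.5, 0.6, -0.4]
gripper_width: 0.597
```

```bash
python3 - <<'E'
from h import *
import cv2
a=eyes.read_camera("scene")[130:330,180:480];b=eyes.read_camera("top")[80:280,230:420]
cv2.imwrite("pics/s7.png",cv2.resize(np.hstack([a,b])[...,::-1],None,fx=1.6,fy=1.6))
E
```

```text
(no output)
```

View pics/s7.png

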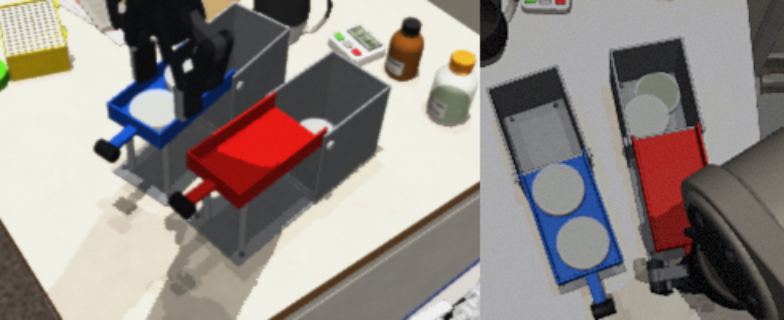

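```bash
python3 - <<'E'
from h import *
C=cam("top");S=cam("scene")
A=R.from_euler("z",.12).as_matrix(); B=np.array([.457,.2065,.005])+A@[.2295,0,0]
for c in("scene","top"):
    eyes.read_camera(c)
    for d in eyes.masks_of("dish_1_c",c)[:5]: print(c,round(d["score"],2),np.round(d["rect"]),d["region"].sum())
for z in(.02,.04,.06,.08,.1):
    p=pix2w(C,(333,152),z); q=[w2pix(S,p+[.03*np.cos(a),.03*np.sin(a),0]) for a in np.linspace(0,6.28,24)]
    print(z,"bin frame",(A.T@(p-B)).round(3),"scene",w2pix(S,p).round(),np.min(q,0).round(),np.max(q,0).round(),"diam px",np.round(490*.06/(.977-z)))
E
```

```text
top 0.96 [328. 124. 356. 150.] 413
0.02 bin frame [-0.008  0.016  0.015] scene [376. 220.] [360. 209.] [391. 232.] diam px 31.0
0.04 bin frame [-0.014  0.018  0.035] scene [374. 214.] [358. 203.] [389. 226.] diam px 31.0
0.06 bin frame [-0.02   0.02   0.055] scene [372. 208.] [356. 197.] [388. 220.] diam px 32.0
0.08 bin frame [-0.027  0.022  0.075] scene [370. 201.] [354. 190.] [386. 213.] diam px 33.0
0.1 bin frame [-0.033  0.023  0.095] scene [368. 195.] [352. 184.] [385. 207.] diam px 34.0
```

```bash
python3 -c "
from station import status,bot
o=status.get_obs();print(o['t'],o['contact_force'],o['eef_pos']);print(bot.hand_in())"
```

```text
10.5 [-0.36969594  0.70293061  0.36830488] [0.44219138 0.20524191 0.27480663]
the job is handed in; nothing more can be done
None
```

I lifted the red tray by its handle to about 1.07 rad and both dishes slid into the bin. I then lowered it back over about 2.5 s, let go, raised the gripper clear and handed in at about 10.5 s.

- **Dishes:** The last pictures show the red tray empty and flat and both dishes in the bin. The upper one lies partly on the other, with its top about 35 mm above the bench, well below the hinge line.
- **Blue tray:** It looked flat in the pictures, still holding its two dishes.
- **Robot:** The last reading showed under 1 N of contact force, with the TCP at about 0.275 m.
- **Hard press:** At the bottom, before I let go, the gripped handle was pressed onto its rest with about 60 N at the wrist. That is under the 120 N wrist limit. I took it as fingertip force, so outside the 40 N limit on the arm and gripper body, and backed off at once.
- **Missed detection:** The dish network's last calls found only one of the two dishes in the top view and none in the scene view. I took the second dish's position from the pictures by triangulation.

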